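# Park the rolling pin in the pastry board's groove

## Task

Put the rolling pin away by pushing alone, with the fingertips, without picking it up: roll it by its side across the pastry board until it drops into the V-groove in front of the back rail, then push it endways along the groove until it is fully home against the groove's closed right-hand end. Never lift the pin, keep it on the board, and leave everything else on the board and table where it stands.

Things in the scene. Friction and masses are not known exactly. Their poses are not given: they have to be found in the camera images.
- board: Pale wooden pastry board, fixed, 30 mm thick, 430 mm wide (y = -215 to +215 mm) and 300 mm deep (x = -155 to +145 mm); z up, x away from the robot (turned up to 0.2 rad), y to the left, z = 0 on the table. An upright back rail, 58 mm above the table, stands along the far edge, its near face at x = +125 mm. In front of it a V-groove for the pin runs parallel to y, its centre line at x = +100 mm.
- groove_stop (a point): Closed right-hand end of the V-groove (an upright face at y = -175 mm of the board), on the groove's centre line, level with the board's top (z = 30 mm); axes as the board's. The groove is a 90-degree V, 36 mm wide at the top, 18 mm deep, open at the board's left edge. Seated in it the pin's middle is 44.5 mm above the table, and 130 mm from this end along y when home.
- pin: Dark wooden rolling pin, a plain cylinder 46 mm in diameter, 260 mm long, 0.25 to 0.42 kg; origin at its middle, on its axis; y runs along it (to the left); z is up at the start and turns as it rolls. It starts 130 to 160 mm short of the groove, askew up to 0.22 rad, its middle 53 mm above the table. Pushed by its side it rolls straight ahead without turning square; let go, it soon stops.
- cutter: Steel ring pastry cutter, 50 mm in diameter, 40 mm high, open at both ends, standing loose near the board's right edge (about 178 mm right of the board's middle), beside the pin's way; origin at the centre of its underside. Leave alone.
- mug: White mug, 82 mm across, 95 mm high, on the table left of the board; origin under its centre. Leave alone.
- potato_a: Potato, 62 mm across, about 50 mm high, on the table left of the board; origin under its centre. Leave alone.
- potato_b: Smaller potato, 54 mm across, on the table left of the board; origin under its centre. Leave alone.
- peeler: Red Y-shaped peeler, 150 mm long, 12 mm high, on the table right of the board; origin near its middle, at the root of the fork. Leave alone.
- shaker: Metal flour shaker, 72 mm across, 100 mm high, on the table right of the board; origin under its centre. Leave alone.
- scraper: Dough scraper with a black handle, 125 by 110 mm, 14 mm high, lying flat on the table to the left of the board's far left corner; origin near its middle. Leave alone.

How it is judged:
On the way, in this order (a step that is already met when the one before it is completed fails the run):
1. the pin has rolled through about half a turn while on the board, short of the groove (angle between pin's own z axis and vertical above 2 rad and x of pin in the frame of board below 0.085 m).
2. the pin lies in the V-groove (x of pin in the frame of board between 0.096 and 0.104 m and z of pin in the frame of board between 0.0415 and 0.0475 m and angle between the y axis of pin and the y axis of board, either way round below 0.03 rad), for 0.2 s.
At the end, for the whole second after the job is handed in: The pin lies at rest in the V-groove, square to it (axis within 4 mm of the groove's centre line, height within 3 mm of seated, within 0.03 rad), its right end within 5 mm of the groove's closed end; on the way it was rolled, not dragged, through at least about half a turn (all of step 2 and y of pin in the frame of board between -0.049 and -0.04 m and linear speed of pin below 0.01 m/s); the robot touches nothing.
It fails at once if the pin was lifted off the board (height (world z) of pin above 0.058 m).
It fails at once if the pin fell off the board (height (world z) of pin below 0.036 m).
It fails at once if the cutter on the board was moved or knocked over (distance of cutter from where it was at the start of the episode above 0.015 m or angle between cutter's own z axis and vertical above 0.3 rad).
It fails at once if something on the table was moved or knocked over (distance of any of mug, potato_a, potato_b, peeler, shaker, scraper from where it was at the start of the episode above 0.015 m or angle between any of mug, potato_a, potato_b, peeler, shaker, scraper's own z axis and vertical above 0.3 rad).
It also fails if it takes over 53 s, if anything falls off the work surface, if the arm or the gripper's body presses on something with over 40 N, if the wrist force passes 120 N, or if a joint passes its speed limit or range.

## Robot

A 7-joint arm with a two-finger parallel gripper is mounted at the origin on the work surface. World frame = base frame: x ahead of the robot, y to its left, z up, the work surface at z = 0. Lengths are in m, angles in rad, forces in N, time in s.
With the tool pointing down it reaches from about 0.4 to 0.85 m from the base axis. Payload 10.4 kg.
Tool frame: the origin (TCP) lies on the centre line of the jaws, within the pads' length; the fingertips stand 19 mm ahead of it and the grasp point (between the pads) is the TCP; z points along the fingers, y is the direction in which the jaws open and shut (so a half turn about z gives the same grasp; the last joint's range is limited). The gripper opens to 87 mm and grips with 3 to 60 N. Pads are 19 mm wide; open, the fingers measure 117 mm over their backs; the gripper's body (75 mm by 190 mm) begins 51 mm behind the grasp point.
Start: joints at [-1.2, 0.332, -0.065, 1.46, 0.022, 1.35, -0.088], TCP at [0.24, 0.577, 0.242] pointing down, gripper open.
Joint ranges: [-2.6, 2.6], [-0.5, 2.12], [-1.47, 1.34], [0.16, 2.42], [-1.27, 4.41], [0.06, 2.06], [-2.6, 2.6]. Speed limits (rad/s): [2.22, 2.22, 2.79, 2.79, 3.14, 3.14, 3.14].

## Interface

Orientations are given as a 3x3 rotation matrix whose columns are the frame's x, y, z axes.
In Python, from bench import manip, camera, camera_info gives the robot as it stands.
- The arm moves only by the tool send_rows, never from a script. Its argument "rows" is a list of rows, each a list of 3 entries, a list of its own where there are three numbers: the shift along the world's x, y, z as a fraction of full scale, then the turn, a rotation vector about the world's x, y, z as a fraction of full scale, then the gripper command: -1 is shut, 1 is fully open, values between are in proportion. A call has 1 to 12 rows; each row is the pose to reach, as a shift and turn from the pose commanded when the call began, turning the shorter way round; what a row does not reach only later rows make up. Full scale, the value 1, is 0.1 m for a shift and 2 pi rad for a turn. A row lasts 1/10 s, in which the tool goes at most 50 mm and 8.59 degrees, less where a joint would pass 70% of its speed; a pose out of reach is approached as far as the arm can. A call with a number of a shift or a turn outside -1 to 1 is refused whole. A call with a gripper value outside its range is refused whole. The fingers move at their own pace and stop on an object; "squeeze" is the grip in N (left out, the last holds). Time passes only in rows, so rows that repeat a pose let the fingers close. It gives the time, the measured TCP pose, the force and the opening at its end, in the units of the state.
- manip.state(): the state, without advancing time (a new reading comes with each control period).
- camera(name): name is "side" or "top"; returns (picture, depth): 384x512x3 uint8, red, green, blue; 384x512 float32, m along the optical axis (not along the pixel's ray), 0 where there is no reading.
- camera_info(name): a dict with "fx", "fy", "cx", "cy" (pixels), "R" (3x3) and "t" (3): a world point X has camera coordinates R X + t. Camera axes: x right, y down, z forward; pixel columns grow to the right and rows downward; lengths in m; the calibration is good to about 2 mm. A picture is of the moment at which its call begins. camera_info takes no time and is no camera call.
- manip.sign_off(): hands the job in, once; it reports no verdict.
The state is a dict: "time_s": time; "qpos": joint angles; "qd": joint speeds; "joint_efforts": joint torques, N m; "eef_pos": TCP position; "orientation": TCP orientation; "ft_force": force on the tool from outside, world axes, zero at the start; "moment": the same for the moment, N m; "opening": opening from 0.0 (shut) to 1.0 (fully open).
Only numpy, scipy, OpenCV 4.12 (cv2) and the standard library are available. Lean on these libraries where they do the work, as an engineer would, in place of code of your own. Each camera call takes 0.05 s, during which the arm holds its last target.

## Working session

There is one attempt and no reset: what is moved stays moved. The work goes in short steps, Python scripts to look and compute and a tool call to move; the robot and the scene stay as the last step left them, time stands still between calls to the robot, and variables do not carry over. Pictures are saved under pics/ and viewed, and the job is handed in when it is done.

Besides the shell and the picture viewer there is one more tool, called after "Request:" in YAML: its name, and indented under it one key for each argument. send_rows: Moves the arm, as the interface text tells. Its arguments: {"type":"object","properties":{"rows":{"type":"array","items":{"type":"array"}},"squeeze":{"type":"number"}},"required":["rows"]}

```bash
ls; mkdir -p pics
python3 - <<'E'
from bench import manip, camera, camera_info
import cv2, numpy as np
for n in ("top","side"):
    p,d=camera(n); np.savez(f"pics/{n}0.npz",p=p,d=d)
    cv2.imwrite(f"pics/{n}0.png",cv2.resize(p[:,:,::-1],(800,600),interpolation=cv2.INTER_CUBIC))
    print(camera_info(n))
print(manip.state())
E
```

```text
pics
{'fx': 361.3727513140261, 'fy': 361.3727513140261, 'cx': 258.3419896204208, 'cy': 195.82834552646003, 'R': array([[-0.01070164, -0.99991355, -0.00764049],
       [-0.9963081 ,  0.01131332, -0.08510096],
       [ 0.08518004,  0.00670156, -0.99634304]]), 't': array([0.03312478, 0.52728922, 1.04692247])}
{'fx': 374.61046533083385, 'fy': 374.61046533083385, 'cx': 251.38110357536843, 'cy': 189.47219001667526, 'R': array([[ 0.98429029, -0.17591861, -0.01500918],
       [-0.11590792, -0.57970882, -0.80653769],
       [ 0.13318404,  0.79560689, -0.59099212]]), 't': array([-0.51530849,  0.13676713,  1.07391375])}
{'time_s': 0.1, 'qpos': array([-1.1996298 ,  0.33278479, -0.06470585,  1.46082069,  0.02159844,
        1.34988938, -0.08852757]), 'qd': array([ 0.00118743, -0.00061226, -0.00097971, -0.0021966 ,  0.00161513,
        0.00108801,  0.00194704]), 'joint_efforts': array([ 8.14247924e-04, -6.24544930e+01,  2.42913858e-02, -3.90720892e+01,
       -6.12964737e-02,  3.65304819e-02,  7.06949891e-06]), 'eef_pos': array([0.23967441, 0.5768899 , 0.2408659 ]), 'orientation': array([[-9.23469011e-01,  3.83672793e-01, -4.16571777e-04],
       [ 3.83673016e-01,  9.23468318e-01, -1.13270783e-03],
       [-4.98983372e-05, -1.20584793e-03, -9.99999272e-01]]), 'ft_force': array([ 0.04093386, -0.03712384, -1.18718358]), 'moment': array([-0.0258004 ,  0.00731118,  0.03768809]), 'opening': 1.0043466767428062}
```

View pics/top0.png

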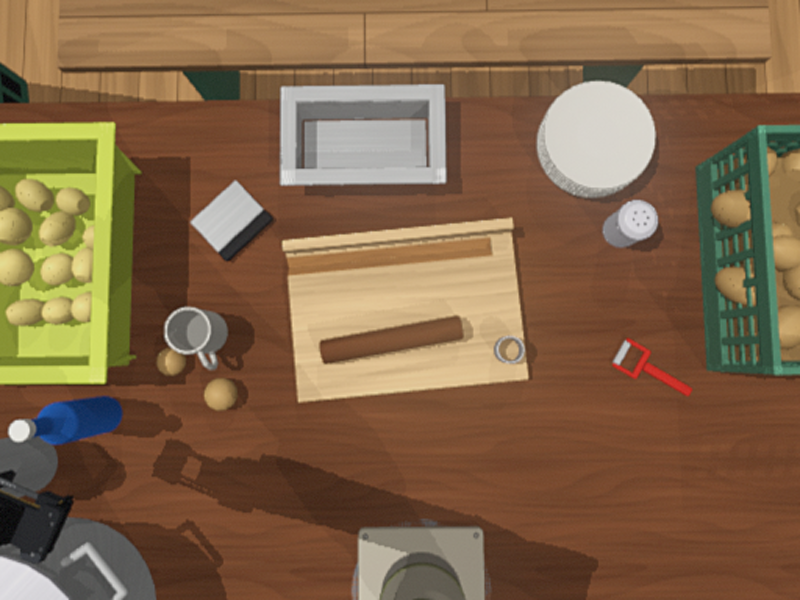

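View pics/side0.png

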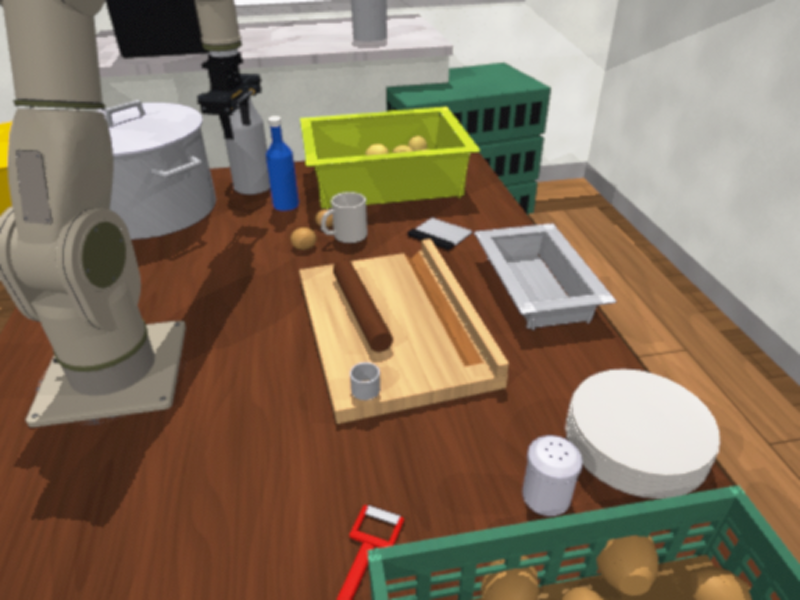

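The pin lies at about (322,350)–(465,328) in the top view. The board's near corners are at (298,402) and (527,379), and the cutter is at (509,350). I'll measure these using the depth image.

```bash
cat > h.py <<'E'
import cv2, numpy as np
from bench import manip, camera, camera_info
def cloud(n,d):
    c=camera_info(n); v,u=np.mgrid[:384,:512]
    P=np.stack([(u-c["cx"])/c["fx"]*d,(v-c["cy"])/c["fy"]*d,d],-1)
    return (P-c["t"])@c["R"]
def proj(n,X):
    c=camera_info(n); q=np.asarray(X)@c["R"].T+c["t"]
    return np.stack([q[...,0]/q[...,2]*c["fx"]+c["cx"],q[...,1]/q[...,2]*c["fy"]+c["cy"]],-1)
E
python3 - <<'E'
from h import *
f=np.load("pics/top0.npz");p,d=f["p"],f["d"]; W=cloud("top",d); Z=W[...,2]
reg=(W[...,0]>.3)&(W[...,0]<.85)&(abs(W[...,1])<.35)&(d>0)
print("table z",np.median(Z[reg&(Z<.012)]))
b=reg&(abs(Z-.03)<.006); 
n,l,s,c=cv2.connectedComponentsWithStats(((Z>.02)&(Z<.07)&reg).astype(np.uint8))
for i in range(1,n):
    if s[i,4]>800:
        m=l==i; q=W[m][:,:2]; print(s[i],c[i],np.median(Z[m&b]))
        r=cv2.minAreaRect(q.astype(np.float32)*1000); print(r); print(cv2.boxPoints(r))
hsv=cv2.cvtColor(p,cv2.COLOR_RGB2HSV)
m=reg&(Z>.036)&(Z<.07)&(p.sum(2)<260)
n,l,s,c=cv2.connectedComponentsWithStats(m.astype(np.uint8))
for i in range(1,n):
    if s[i,4]>100: 
        m=l==i; r=cv2.minAreaRect(W[m][:,:2].astype(np.float32)*1000); print("dark",s[i],r,np.percentile(Z[m],[5,50,99]))
img=cv2.resize(p[130:265,170:350,::-1],None,fx=4.4,fy=4.4,interpolation=cv2.INTER_CUBIC);cv2.imwrite("pics/crop0.png",img)
E
```

```text
table z -0.0004278921615689434
[ 344   83   45   43 1507] [367.87989383 102.12408759] 0.03155512496309902
((793.0109252929688, -291.90240478515625), (113.89505767822266, 115.93598175048828), 0.175320103764534)
[[ 735.8863  -234.10895]
 [ 736.241   -350.04437]
 [ 850.13556 -349.69586]
 [ 849.7808  -233.76044]]
[ 179   85  107   33 1534] [231.61342894 107.18774446] 0.02808171402785096
((802.2637939453125, 101.40118408203125), (94.9449462890625, 310.57562255859375), 0.03365224599838257)
[[754.70013  256.66107 ]
 [754.8825   -53.91448 ]
 [849.82745  -53.858704]
 [849.6451   256.71686 ]]
[  181   139   157   118 13438] [260.23865159 198.18976038] 0.029323000839042015
((521.317138671875, 25.014846801757812), (300.8037414550781, 431.2451477050781), 5.0331902503967285)
[[ 352.57803  226.61082]
 [ 390.41238 -202.97148]
 [ 690.0563  -176.58113]
 [ 652.2219   253.00117]]
dark [207 213  89  20 249] ((448.5181884765625, 48.79303741455078), (12.84021282196045, 252.3542022705078), 9.062483787536621) [0.05808098 0.06542983 0.06993282]
```

View pics/crop0.png

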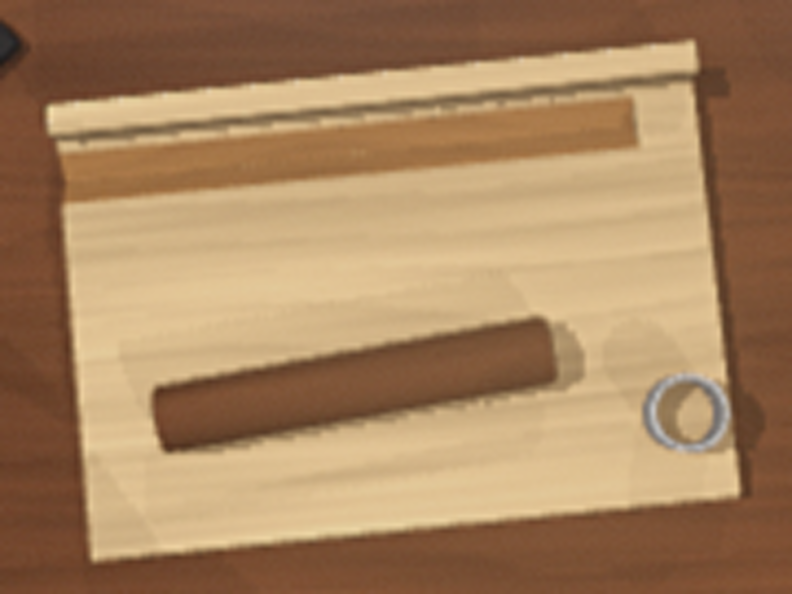

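```bash
cat >> h.py <<'E'
YAW=np.arctan2(37.83,429.58); RB=np.array([[np.cos(YAW),-np.sin(YAW)],[np.sin(YAW),np.cos(YAW)]]); OB=np.array([.5263,.02545])
def toB(q): return (np.asarray(q)-OB)@RB
def toW(q): return np.asarray(q)@RB.T+OB
def pin(tag,save=True,n="top"):
    p,d=camera(n) if tag else (np.load("pics/top0.npz")["p"],np.load("pics/top0.npz")["d"])
    W=cloud(n,d); B=toB(W[...,:2]); pp=p.astype(int)
    m=(d>0)&(abs(B[...,0])<.16)&(abs(B[...,1])<.25)&(W[...,2]>.034)&(W[...,2]<.085)&(pp[...,0]<150)&(pp[...,0]-pp[...,2]>25)&(pp[...,1]<95)
    k,l,s,c=cv2.connectedComponentsWithStats(m.astype(np.uint8)); i=1+np.argmax(s[1:,4]); m=l==i
    # ends via fit of cylinder centre: top surface normals from camera view
    Q=np.c_[B[m],W[m][:,2]]
    from scipy.optimize import least_squares
    # axis: point (x0 + a*y), height h
    f=lambda v:np.hypot((Q[:,0]-v[0]-v[1]*Q[:,1])/np.sqrt(1+v[1]**2),Q[:,2]-v[2])-.023
    r=least_squares(f,[Q[:,0].mean(),0,.05],loss="soft_l1",f_scale=.002)
    x0,a,h=r.x; th=np.arctan(a)
    t=(Q[:,0]-x0)*np.sin(th)+Q[:,1]*np.cos(th)
    lo,hi=np.percentile(t,[.7,99.3]); mid=(lo+hi)/2
    c=np.array([x0+mid*np.sin(th),mid*np.cos(th)])
    print("npix",m.sum(),"board c",c.round(4),"h",round(h,4),"askew(y-axis dx/dy)",round(th,4),"len",round(hi-lo,4),"res",np.abs(r.fun).mean().round(4),"z top",np.percentile(Q[:,2],97).round(4),"world c",toW(c).round(4))
    if tag: cv2.imwrite(f"pics/{tag}.png",cv2.resize(p[120:275,150:360,::-1],None,fx=3.5,fy=3.5,interpolation=cv2.INTER_CUBIC))
    return c,th
E
python3 - <<'E'
from h import *
f=np.load("pics/top0.npz");p,d=f["p"],f["d"]
W=cloud("top",d)
print(p[213:233:3,250], W[213:233:3,250])
pin(None)
# cutter
u,v=170+687/4.4,130+413/4.4; print(u,v,proj("top",np.r_[toW([-.1,-.178]),.03]),proj("top",np.r_[toW([-.1,-.178]),.07]))
B=toB(W[...,:2]); m=(W[...,2]>.05)&(W[...,2]<.09)&(B[...,1]<-.14)&(B[...,1]>-.22)&(abs(B[...,0])<.11)
print(B[m].mean(0),B[m].min(0),B[m].max(0),m.sum())
E
```

```text
[[123  82  56]
 [128  86  58]
 [125  82  55]
 [114  77  49]
 [135 108  75]
 [211 181 137]
 [225 195 148]] [[0.47509626 0.05085313 0.07510163]
 [0.46678577 0.05101689 0.07212733]
 [0.45837992 0.05109889 0.07184823]
 [0.45000522 0.05123596 0.06976346]
 [0.44180423 0.05257825 0.02830398]
 [0.43307123 0.05261112 0.02972116]
 [0.42435153 0.0527034  0.02919598]]
npix 1354 board c [-0.0585  0.0311] h 0.0522 askew(y-axis dx/dy) -0.0795 len 0.2516 res 0.0012 z top 0.0774 world c [0.4653 0.0513]
326.1363636363636 223.86363636363637 [323.09100541 224.03885688] [325.52748442 223.93446226]
[-0.09063204 -0.18050503] [-0.10980954 -0.20552641] [-0.07394984 -0.15587089] 64
```

Run:
```python
from h import *
f=np.load("pics/top0.npz");p,d=f["p"],f["d"]
W=cloud("top",d)
for u,v in [(14,276),(58,265),(125,211),(110,231),(141,252),(20,295),(148,145)]: print(u,v,W[v,u].round(3))
m=(W[...,0]>.2)&(W[...,0]<.6)&(W[...,1]>.25)&(W[...,1]<.42)&(W[...,2]>.02)&(d>0); Q=W[m]; i=Q[:,2].argmax(); print(Q[i],m.sum())
for a,b in[((.2,.3),(0,0))]: pass
H,xe,ye=np.histogram2d(Q[:,0],Q[:,1],bins=[8,6]); 
for i in range(8):
  print(xe[i].round(2),[round(float(Q[(Q[:,0]>=xe[i])&(Q[:,0]<xe[i+1])&(Q[:,1]>=ye[j])&(Q[:,1]<ye[j+1])][:,2].max(initial=0)),2) for j in range(6)])
```

```text
14 276 [0.328 0.597 0.239]
58 265 [0.34  0.567 0.109]
125 211 [0.488 0.429 0.004]
110 231 [0.429 0.459 0.038]
141 252 [0.368 0.365 0.047]
20 295 [0.256 0.689 0.075]
148 145 [0.689 0.363 0.005]
[0.51625852 0.3850456  0.1007868 ] 747
0.34 [0.04, 0.05, 0.05, 0.05, 0.04, 0.0]
0.36 [0.04, 0.05, 0.05, 0.05, 0.04, 0.0]
0.38 [0.03, 0.04, 0.04, 0.04, 0.03, 0.0]
0.41 [0.0, 0.0, 0.08, 0.08, 0.0, 0.0]
0.43 [0.0, 0.0, 0.0, 0.1, 0.1, 0.1]
0.46 [0.0, 0.0, 0.1, 0.1, 0.0, 0.0]
0.48 [0.0, 0.09, 0.1, 0.0, 0.0, 0.0]
0.5 [0.0, 0.0, 0.1, 0.1, 0.1, 0.1]
```

Request:
send_rows:
  rows:
    - [[0,-0.4,0],[0,0,0],1]
    - [[0,-0.8,0],[0,0,0],1]
    - [[0,-1,0],[0,0,0.01],1]

```text
time_s: 0.4
eef_pos: [0.2403, 0.4744, 0.2411]
orientation: [[-0.945, 0.326, -0.0], [0.326, 0.945, -0.001], [-0.0, -0.001, -1.0]]
ft_force: [0.8, -0.6, 0.3]
opening: 1.0
```

Request:
send_rows:
  rows:
    - [[0.1,-0.4,0],[0,0,0.015],1]
    - [[0.3,-0.8,0],[0,0,0.03],1]
    - [[0.4,-1,0],[0,0,0.04],1]

```text
time_s: 0.7
eef_pos: [0.2813, 0.3739, 0.2415]
orientation: [[-0.997, 0.079, 0.0], [0.079, 0.997, -0.001], [-0.0, -0.001, -1.0]]
ft_force: [-0.2, 1.0, -0.4]
opening: 0.999
```

Request:
send_rows:
  rows:
    - [[0.2,-0.4,0],[0,0,0.015],1]
    - [[0.4,-0.8,0],[0,0,0.03],1]
    - [[0.5,-1,0],[0,0,0.039],1]

```text
time_s: 1.0
eef_pos: [0.3312, 0.2738, 0.2414]
orientation: [[-0.986, -0.165, -0.0], [-0.165, 0.986, -0.0], [0.0, -0.0, -1.0]]
ft_force: [0.1, 0.2, -0.6]
opening: 1.003
```

Request:
send_rows:
  rows:
    - [[0.2,-0.4,0],[0,0,0],1]
    - [[0.3,-0.8,0],[0,0,0],1]
    - [[0.4,-1,0],[0,0,0],1]

```text
time_s: 1.3
eef_pos: [0.3702, 0.1739, 0.2414]
orientation: [[-0.987, -0.162, -0.001], [-0.162, 0.987, -0.0], [0.001, -0.0, -1.0]]
ft_force: [-0.0, 1.3, -0.1]
opening: 1.002
```

Request:
send_rows:
  rows:
    - [[0.2,-0.4,-0.2],[0,0,0],1]
    - [[0.3,-0.8,-0.6],[0,0,0],1]
    - [[0.4,-1,-1],[0,0,0],1]
    - [[0.4,-1,-1],[0,0,0],1]

```text
time_s: 1.7
eef_pos: [0.4078, 0.0732, 0.1374]
orientation: [[-0.987, -0.16, -0.006], [-0.16, 0.987, -0.003], [0.006, -0.002, -1.0]]
ft_force: [-0.7, 0.1, -0.0]
opening: 0.998
```

Request:
send_rows:
  rows:
    - [[0.05,-0.3,0],[0,0,0],1]
    - [[0.06,-0.3,-0.4],[0,0,0],1]
    - [[0.06,-0.3,-0.78],[0,0,0],1]
    - [[0.06,-0.3,-0.78],[0,0,0],1]

```text
time_s: 2.1
eef_pos: [0.4131, 0.0469, 0.0607]
orientation: [[-0.986, -0.165, -0.006], [-0.165, 0.986, -0.003], [0.007, -0.001, -1.0]]
ft_force: [0.3, 0.2, 1.1]
opening: 1.001
```

Run:
```python
from h import *
pin("c1"); s=manip.state(); print(s["eef_pos"],toB(s["eef_pos"][:2]),s["ft_force"])
p,d=camera("side"); cv2.imwrite("pics/s1.png",cv2.resize(p[130:290,170:350,::-1],None,fx=3.6,fy=3.6,interpolation=cv2.INTER_CUBIC))
```

```text
npix 360 board c [-0.0513 -0.0565] h 0.052 askew(y-axis dx/dy) -0.0849 len 0.0784 res 0.0012 z top 0.077 world c [ 0.4802 -0.0353]
[0.41450779 0.04723326 0.06297489] [-0.10945034  0.03150606] [-0.46981194 -0.34322452  0.79159784]
```

View pics/s1.png

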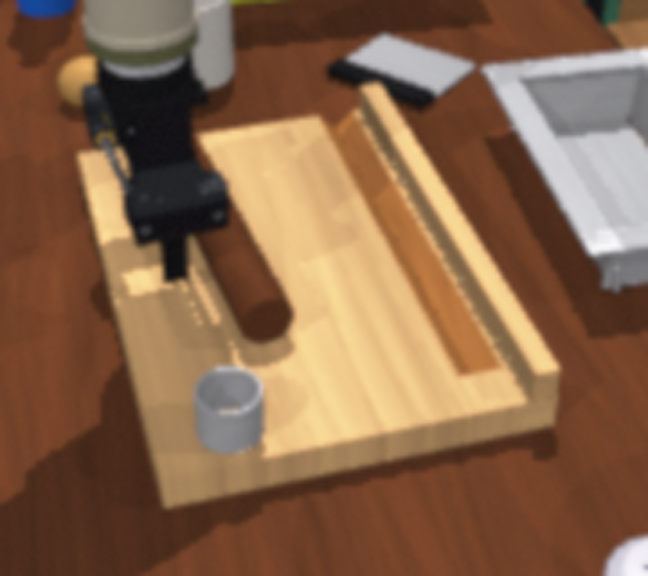

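View pics/c1.png

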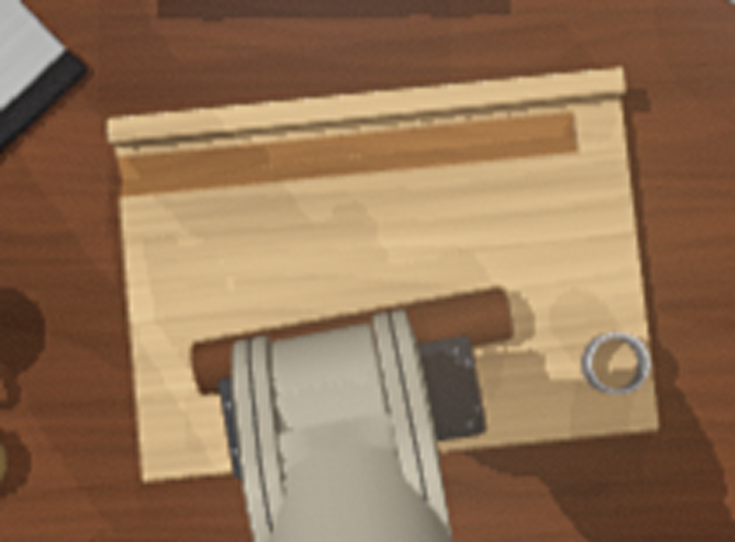

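Request:
send_rows:
  rows:
    - [[0.04,0.004,0],[0,0,-0.006],1]
    - [[0.08,0.007,0],[0,0,-0.0126],1]
    - [[0.12,0.01,0],[0,0,-0.0126],1]
    - [[0.16,0.014,0],[0,0,-0.0126],1]
    - [[0.2,0.018,0],[0,0,-0.0126],1]
    - [[0.24,0.021,0],[0,0,-0.0126],1]
    - [[0.28,0.025,0],[0,0,-0.0126],1]
    - [[0.32,0.028,0],[0,0,-0.0126],1]
    - [[0.36,0.032,0],[0,0,-0.0126],1]
    - [[0.4,0.035,0],[0,0,-0.0126],1]

```text
time_s: 3.2
eef_pos: [0.4561, 0.0507, 0.0635]
orientation: [[-0.996, -0.086, -0.0], [-0.086, 0.996, -0.0], [0.0, 0.0, -1.0]]
ft_force: [-0.7, -0.2, 0.6]
opening: 1.003
```

Run:
```python
from h import *
pin("c2"); s=manip.state(); print(s["eef_pos"],toB(s["eef_pos"][:2]),s["ft_force"])
```

```text
npix 251 board c [-0.0211 -0.0608] h 0.0521 askew(y-axis dx/dy) -0.0843 len 0.0661 res 0.0013 z top 0.0774 world c [ 0.5107 -0.037 ]
[0.45668434 0.0507955  0.06362988] [-0.06712389  0.03135471] [-0.0016179   0.51008889 -0.22410562]
```

View pics/c2.png

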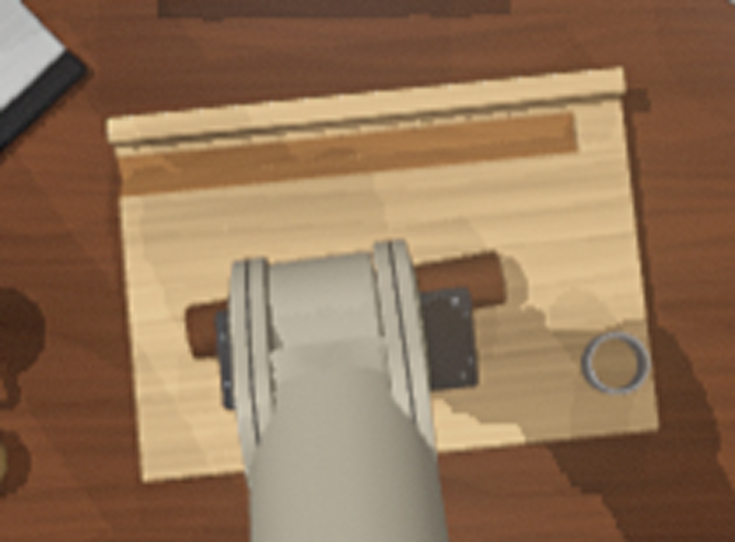

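Request:
send_rows:
  rows:
    - [[0.05,0.004,0],[0,0,0],1]
    - [[0.1,0.009,0],[0,0,0],1]
    - [[0.15,0.013,0],[0,0,0],1]
    - [[0.2,0.018,0],[0,0,0],1]
    - [[0.25,0.022,0],[0,0,0],1]
    - [[0.3,0.026,0],[0,0,0],1]
    - [[0.35,0.031,0],[0,0,0],1]
    - [[0.4,0.035,0],[0,0,0],1]
    - [[0.45,0.04,0],[0,0,0],1]
    - [[0.5,0.044,0],[0,0,0],1]
    - [[0.55,0.048,0],[0,0,0],1]
    - [[0.6,0.053,0],[0,0,0],1]

```text
time_s: 4.45
eef_pos: [0.5162, 0.056, 0.0636]
orientation: [[-0.996, -0.086, 0.0], [-0.086, 0.996, 0.0], [-0.0, 0.0, -1.0]]
ft_force: [0.2, 0.9, 0.3]
opening: 1.0
```

Request:
send_rows:
  rows:
    - [[0.05,0.004,0],[0,0,0],1]
    - [[0.1,0.009,0],[0,0,0],1]
    - [[0.15,0.013,0],[0,0,0],1]
    - [[0.2,0.018,0],[0,0,0],1]
    - [[0.25,0.022,0],[0,0,0],1]
    - [[0.3,0.026,0],[0,0,0],1]

```text
time_s: 5.05
eef_pos: [0.5462, 0.0586, 0.0636]
orientation: [[-0.996, -0.086, -0.0], [-0.086, 0.996, 0.0], [0.0, 0.0, -1.0]]
ft_force: [0.2, -0.7, -0.1]
opening: 1.002
```

Run:
```python
from h import *
pin("c3"); s=manip.state(); print(s["eef_pos"],toB(s["eef_pos"][:2]),s["ft_force"])
```

```text
npix 183 board c [ 0.0694 -0.0583] h 0.052 askew(y-axis dx/dy) -0.0775 len 0.059 res 0.0013 z top 0.0773 world c [ 0.6006 -0.0265]
[0.54689915 0.05876613 0.06367719] [0.02344234 0.03138067] [ 0.08185857 -0.11590964 -0.54787887]
```

View pics/c3.png

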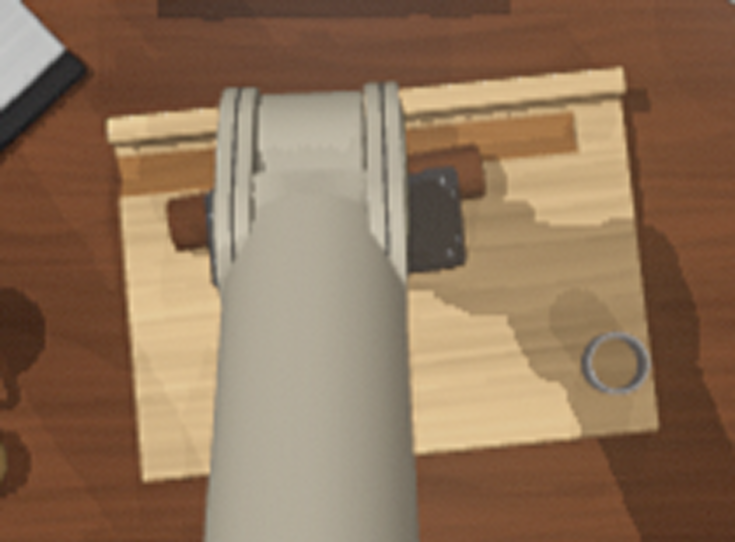

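Request:
send_rows:
  rows:
    - [[0.03,0.003,0],[0,0,0],1]
    - [[0.06,0.005,-0.01],[0,0,0],1]
    - [[0.09,0.008,-0.02],[0,0,0],1]
    - [[0.12,0.01,-0.03],[0,0,0],1]
    - [[0.15,0.013,-0.04],[0,0,0],1]
    - [[0.18,0.016,-0.05],[0,0,0],1]
    - [[0.21,0.018,-0.05],[0,0,0],1]
    - [[0.24,0.021,-0.05],[0,0,0],1]
    - [[0.27,0.024,-0.05],[0,0,0],1]
    - [[0.3,0.026,-0.05],[0,0,0],1]

```text
time_s: 6.1
eef_pos: [0.5761, 0.0612, 0.0586]
orientation: [[-0.996, -0.086, 0.0], [-0.086, 0.996, 0.0], [-0.0, 0.0, -1.0]]
ft_force: [0.4, -0.2, -0.1]
opening: 1.001
```

Run:
```python
from h import *
pin("c4"); s=manip.state(); print(s["eef_pos"],toB(s["eef_pos"][:2]),s["ft_force"])
p,d=camera("side"); cv2.imwrite("pics/s4.png",cv2.resize(p[130:290,170:350,::-1],None,fx=3.6,fy=3.6,interpolation=cv2.INTER_CUBIC))
```

```text
npix 189 board c [0.0997 0.1538] h 0.0437 askew(y-axis dx/dy) -0.0172 len 0.036 res 0.0012 z top 0.0682 world c [0.6121 0.1874]
[0.57646321 0.06129414 0.0586487 ] [0.05311419 0.03130548] [-0.39999514  0.34229824 -0.0665234 ]
```

View pics/s4.png

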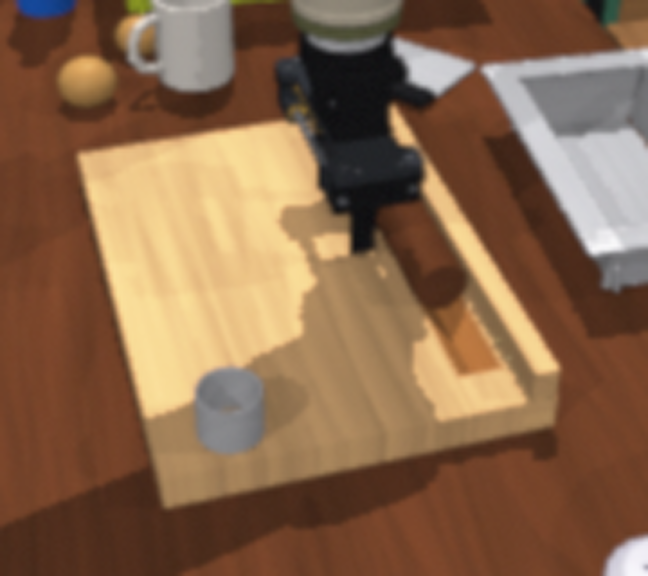

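View pics/c4.png

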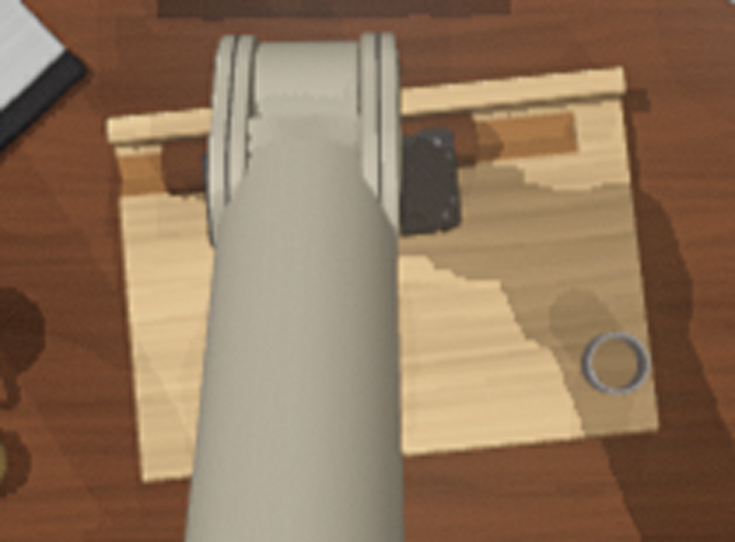

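The pin looks seated (side view: it lies in the groove along the rail). I'll back off, rise and shut the jaws.

Request:
send_rows:
  rows:
    - [[-0.2,-0.018,0],[0,0,0],1]
    - [[-0.3,-0.026,0.3],[0,0,0],-1]
    - [[-0.3,-0.026,0.8],[0,0,0],-1]
  squeeze: 10

```text
time_s: 6.5
eef_pos: [0.5425, 0.0581, 0.1367]
orientation: [[-0.996, -0.086, -0.007], [-0.086, 0.996, -0.002], [0.007, -0.001, -1.0]]
ft_force: [1.7, -0.1, 0.2]
opening: 0.894
```

Request:
send_rows:
  rows:
    - [[-0.2,0.4,0],[0,0,0],-1]
    - [[-0.2,0.8,0],[0,0,0],-1]
    - [[-0.2,1,0],[0,0,0],-1]
    - [[-0.2,1,0],[0,0,0],-1]

```text
time_s: 6.9
eef_pos: [0.5251, 0.1625, 0.1386]
orientation: [[-0.996, -0.091, -0.0], [-0.091, 0.996, 0.001], [-0.0, 0.001, -1.0]]
ft_force: [-0.2, 0.1, -0.1]
opening: 0.538
```

Run:
```python
from h import *
pin("c5"); s=manip.state(); print(s["eef_pos"],toB(s["eef_pos"][:2]),s["ft_force"],s["opening"])
for q in [(.1,.174),(.1,.205),(.1,.085),(.1,.1)]: print(q,toW(q).round(4))
```

```text
npix 1222 board c [0.0998 0.0272] h 0.0436 askew(y-axis dx/dy) -0.0013 len 0.2244 res 0.0013 z top 0.069 world c [0.6233 0.0613]
[0.52544884 0.1599589  0.13852599] [0.01095168 0.13406502] [-0.26965131 -0.80283003  0.06361603] 0.49713708930862105
(0.1, 0.174) [0.6107 0.2076]
(0.1, 0.205) [0.6079 0.2384]
(0.1, 0.085) [0.6185 0.1189]
(0.1, 0.1) [0.6171 0.1338]
```

View pics/c5.png

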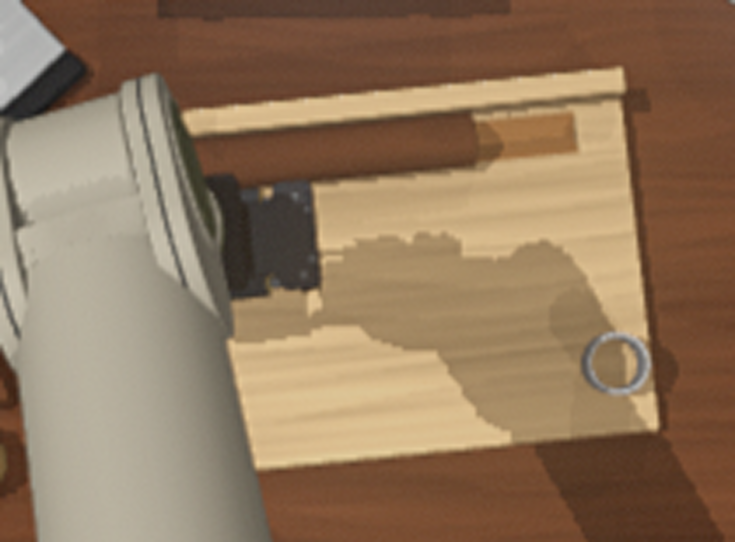

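Request:
send_rows:
  rows:
    - [[0.3,0.4,0],[0,0,0],-1]
    - [[0.6,0.8,0],[0,0,0],-1]
    - [[0.82,0.83,0],[0,0,0],-1]
    - [[0.82,0.83,0],[0,0,0],-1]
    - [[0.82,0.83,0],[0,0,0],-1]
    - [[0.82,0.83,0],[0,0,0],-1]
    - [[0.82,0.83,0],[0,0,0],-1]
    - [[0.82,0.83,0],[0,0,0],-1]

```text
time_s: 7.75
eef_pos: [0.6075, 0.2412, 0.139]
orientation: [[-0.996, -0.086, 0.0], [-0.086, 0.996, 0.001], [-0.0, 0.001, -1.0]]
ft_force: [0.1, -0.6, -1.0]
opening: 0.007
```

Run:
```python
from h import *
s=manip.state(); print(s["eef_pos"],toB(s["eef_pos"][:2]),s["ft_force"],s["opening"])
p,d=camera("top"); cv2.imwrite("pics/c6.png",cv2.resize(p[100:255,110:340,::-1],None,fx=3.4,fy=3.4,interpolation=cv2.INTER_CUBIC))
p,d=camera("side"); cv2.imwrite("pics/s6.png",cv2.resize(p[110:290,170:350,::-1],None,fx=3.3,fy=3.3,interpolation=cv2.INTER_CUBIC))
```

```text
[0.60750137 0.24123398 0.1389907 ] [0.0998176  0.20782886] [ 0.10741583 -0.59464788 -1.03304966] 0.006854261976994981
```

View pics/s6.png

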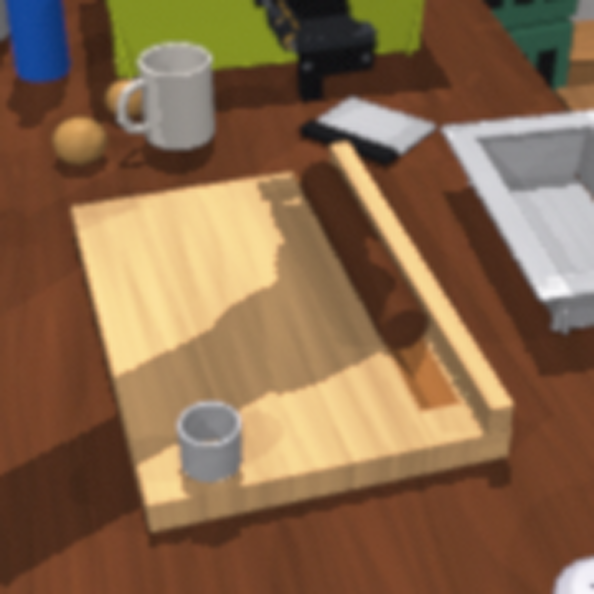

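View pics/c6.png

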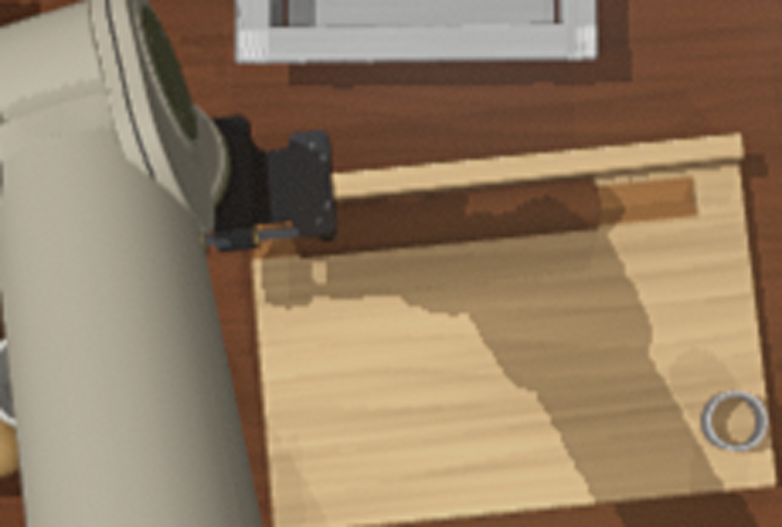

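Request:
send_rows:
  rows:
    - [[0,0,-0.4],[0,0,0],-1]
    - [[0,0,-0.7],[0,0,0],-1]
    - [[0,0,-0.8],[0,0,0],-1]
    - [[0,0,-0.8],[0,0,0],-1]

```text
time_s: 8.25
eef_pos: [0.607, 0.2413, 0.0575]
orientation: [[-0.996, -0.086, -0.002], [-0.086, 0.996, -0.001], [0.002, -0.001, -1.0]]
ft_force: [-0.6, 0.2, 1.5]
opening: 0.006
```

Run:
```python
from h import *
s=manip.state(); print(s["eef_pos"],toB(s["eef_pos"][:2]),s["ft_force"],s["opening"])
p,d=camera("side"); cv2.imwrite("pics/s7.png",cv2.resize(p[120:220,200:340,::-1],None,fx=5,fy=5,interpolation=cv2.INTER_CUBIC))
```

```text
[0.60698149 0.24129271 0.05749468] [0.09930488 0.20793296] [-0.61693525  0.2184668   1.5390076 ] 0.006473793573975698
```

View pics/s7.png

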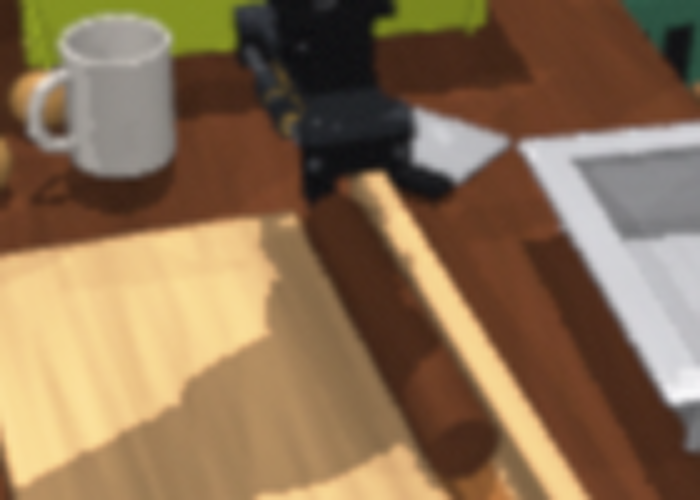

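Request:
send_rows:
  rows:
    - [[0.004,-0.04,0],[0,0,0],-1]
    - [[0.007,-0.08,0],[0,0,0],-1]
    - [[0.011,-0.12,0],[0,0,0],-1]
    - [[0.014,-0.16,0],[0,0,0],-1]
    - [[0.018,-0.2,0],[0,0,0],-1]
    - [[0.021,-0.24,0],[0,0,0],-1]
    - [[0.025,-0.28,0],[0,0,0],-1]
    - [[0.028,-0.32,0],[0,0,0],-1]
    - [[0.032,-0.36,0],[0,0,0],-1]
    - [[0.035,-0.4,0],[0,0,0],-1]
    - [[0.039,-0.44,0],[0,0,0],-1]
    - [[0.042,-0.48,0],[0,0,0],-1]

```text
time_s: 9.5
eef_pos: [0.612, 0.1934, 0.0586]
orientation: [[-0.996, -0.086, -0.0], [-0.086, 0.996, 0.0], [0.0, 0.0, -1.0]]
ft_force: [0.2, 3.5, 0.3]
opening: 0.003
```

Run:
```python
from h import *
pin("c8")
s=manip.state(); print(s["eef_pos"],toB(s["eef_pos"][:2]),s["ft_force"],s["opening"])
p,d=camera("side"); cv2.imwrite("pics/s8.png",cv2.resize(p[120:270,180:340,::-1],None,fx=4,fy=4,interpolation=cv2.INTER_CUBIC))
```

```text
npix 1018 board c [ 0.0997 -0.0189] h 0.0436 askew(y-axis dx/dy) -0.0004 len 0.1784 res 0.0012 z top 0.0686 world c [0.6273 0.0154]
[0.61215359 0.19233095 0.05856777] [0.10016196 0.15870625] [-0.75510958  1.60685925 -0.26606533] 0.009967297894703896
```

View pics/s8.png

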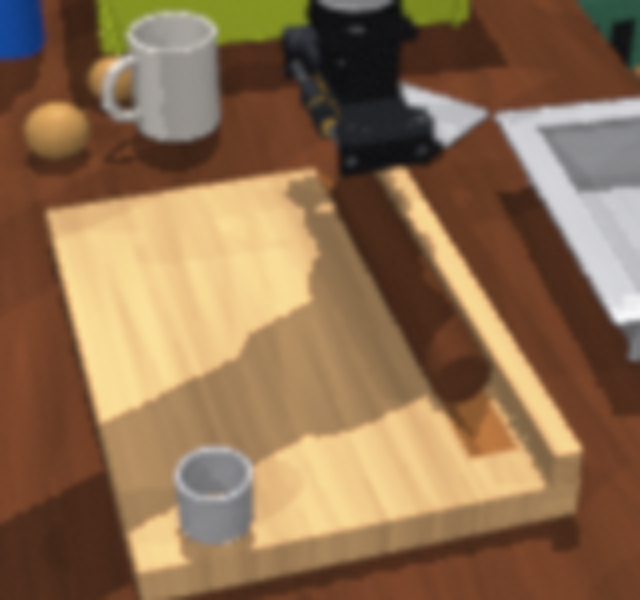

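View pics/c8.png

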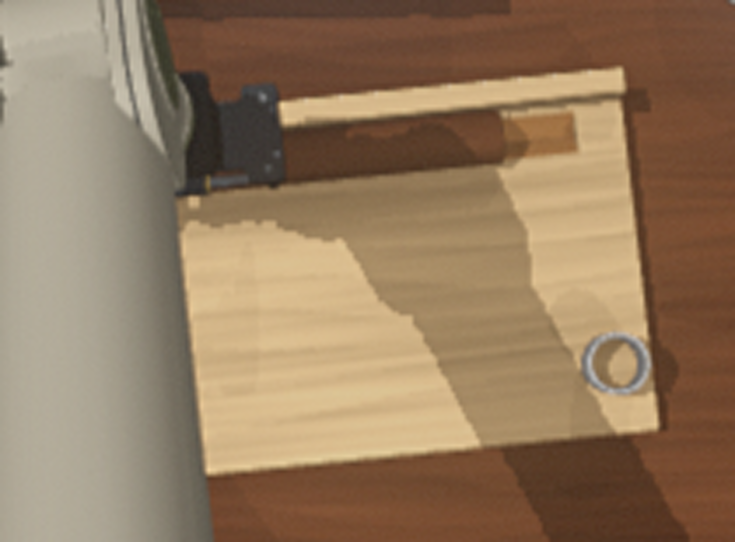

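Request:
send_rows:
  rows:
    - [[0.004,-0.05,0],[0,0,0],-1]
    - [[0.009,-0.1,0],[0,0,0],-1]
    - [[0.013,-0.15,0],[0,0,0],-1]
    - [[0.018,-0.2,0],[0,0,0],-1]
    - [[0.022,-0.25,0],[0,0,0],-1]
    - [[0.026,-0.3,0],[0,0,0],-1]
    - [[0.031,-0.35,0],[0,0,0],-1]
    - [[0.035,-0.4,0],[0,0,0],-1]
    - [[0.04,-0.45,0],[0,0,0],-1]
    - [[0.044,-0.5,0],[0,0,0],-1]
    - [[0.048,-0.54,0],[0,0,0],-1]
    - [[0.048,-0.54,0],[0,0,0],-1]

```text
time_s: 10.8
eef_pos: [0.6169, 0.1384, 0.0586]
orientation: [[-0.996, -0.085, -0.0], [-0.085, 0.996, -0.001], [0.0, -0.001, -1.0]]
ft_force: [-0.4, 1.2, 0.5]
opening: 0.006
```

Run:
```python
from h import *
pin("c9")
s=manip.state(); print(s["eef_pos"],toB(s["eef_pos"][:2]),s["ft_force"],s["opening"])
p,d=camera("side"); cv2.imwrite("pics/s9.png",cv2.resize(p[120:270,180:340,::-1],None,fx=4,fy=4,interpolation=cv2.INTER_CUBIC))
```

```text
npix 990 board c [ 0.0999 -0.076 ] h 0.0437 askew(y-axis dx/dy) 0.0006 len 0.1743 res 0.0012 z top 0.0686 world c [ 0.6325 -0.0415]
[0.61686761 0.13851256 0.05855526] [0.10013668 0.10468181] [1.01118084 1.19817793 0.72816994] 0.00042234261858875284
```

View pics/c9.png

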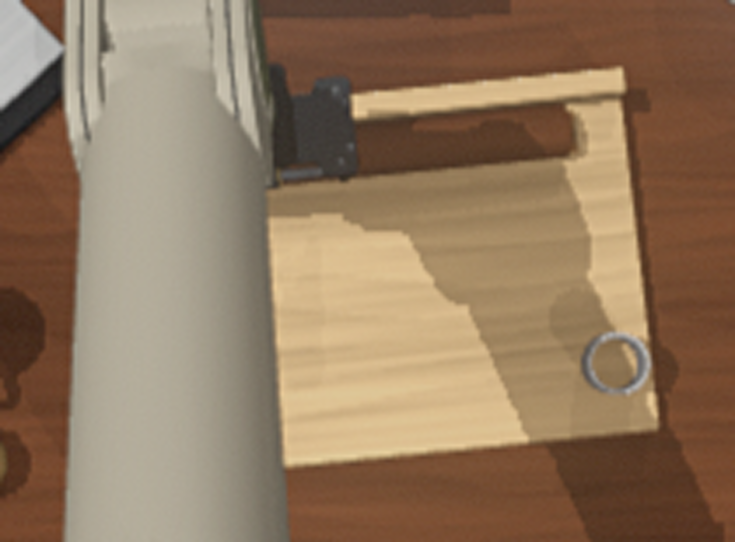

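View pics/s9.png

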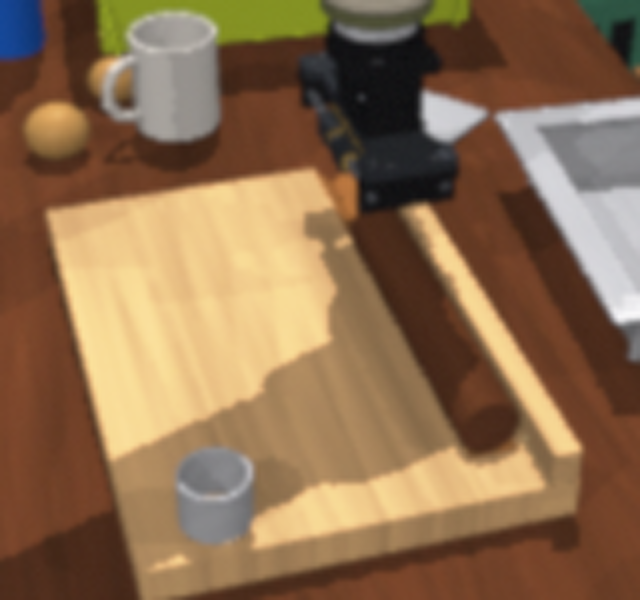

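Request:
send_rows:
  rows:
    - [[0.001,-0.02,0],[0,0,0],-1]
    - [[0.003,-0.04,0],[0,0,0],-1]
    - [[0.005,-0.06,0],[0,0,0],-1]
    - [[0.006,-0.07,0],[0,0,0],-1]
    - [[0.007,-0.08,0],[0,0,0],-1]

```text
time_s: 11.4
eef_pos: [0.6174, 0.1316, 0.0585]
orientation: [[-0.996, -0.086, -0.0], [-0.086, 0.996, 0.0], [0.0, 0.0, -1.0]]
ft_force: [-0.0, 3.0, -0.3]
opening: 0.009
```

Request:
send_rows:
  rows:
    - [[0.001,-0.01,0],[0,0,0],-1]
    - [[0.002,-0.02,0],[0,0,0],-1]

```text
time_s: 11.6
eef_pos: [0.6176, 0.1296, 0.0585]
orientation: [[-0.996, -0.086, -0.0], [-0.086, 0.996, 0.0], [0.0, 0.0, -1.0]]
ft_force: [0.2, 2.7, -1.2]
opening: 0.007
```

Request:
send_rows:
  rows:
    - [[0.001,-0.01,0],[0,0,0],-1]
    - [[0.001,-0.01,0],[0,0,0],-1]

```text
time_s: 11.8
eef_pos: [0.6178, 0.1285, 0.0585]
orientation: [[-0.996, -0.086, -0.0], [-0.086, 0.996, 0.0], [0.0, 0.0, -1.0]]
ft_force: [-0.5, 2.0, -0.3]
opening: 0.003
```

Request:
send_rows:
  rows:
    - [[0.001,-0.01,0],[0,0,0],-1]
    - [[0.002,-0.02,0],[0,0,0],-1]

```text
time_s: 12.0
eef_pos: [0.6179, 0.1283, 0.0586]
orientation: [[-0.996, -0.087, -0.0], [-0.087, 0.996, 0.002], [-0.0, 0.002, -1.0]]
ft_force: [-1.4, 8.5, -1.1]
opening: 0.007
```

Run:
```python
from h import *
pin("c10")
s=manip.state(); print(s["eef_pos"],toB(s["eef_pos"][:2]),s["ft_force"],s["opening"])
```

```text
npix 976 board c [ 0.0998 -0.0864] h 0.0437 askew(y-axis dx/dy) -0.0005 len 0.1711 res 0.0012 z top 0.0691 world c [ 0.6333 -0.0518]
[0.61790782 0.12831894 0.05867929] [0.10027866 0.09443623] [-0.08898252  7.60678362 -1.50293679] 0.004119363418241152
```

View pics/c10.png

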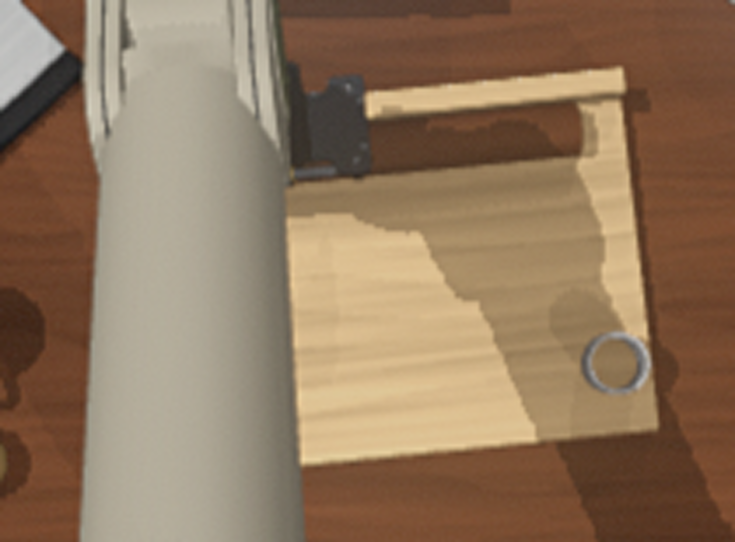

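The pin's right end has met the stop: the force jumped to 8.5 N and the TCP stalled. I'll press once more to confirm, then back away.

Request:
send_rows:
  rows:
    - [[0.001,-0.01,0],[0,0,0],-1]
    - [[0.001,-0.01,0],[0,0,0],-1]

```text
time_s: 12.25
eef_pos: [0.618, 0.1282, 0.0588]
orientation: [[-0.996, -0.088, 0.0], [-0.088, 0.996, 0.003], [-0.0, 0.003, -1.0]]
ft_force: [-1.2, 10.0, -0.3]
opening: 0.004
```

Request:
send_rows:
  rows:
    - [[-0.005,0.05,0],[0,0,0],-1]
    - [[-0.02,0.2,0],[0,0,0],-1]
    - [[-0.03,0.35,0.3],[0,0,0],-1]
    - [[-0.03,0.4,0.8],[0,0,0],-1]

```text
time_s: 12.65
eef_pos: [0.6127, 0.1675, 0.136]
orientation: [[-0.996, -0.088, -0.006], [-0.088, 0.996, -0.002], [0.006, -0.002, -1.0]]
ft_force: [1.1, 0.7, 0.7]
opening: 0.002
```

Request:
send_rows:
  rows:
    - [[-0.3,0.4,0],[0,0,0],-1]
    - [[-0.6,0.8,0.3],[0,0,0],-1]
    - [[-0.8,1,0.5],[0,0,0],-1]
    - [[-0.8,1,0.5],[0,0,0],-1]

```text
time_s: 13.05
eef_pos: [0.5329, 0.272, 0.1917]
orientation: [[-0.996, -0.094, 0.003], [-0.094, 0.996, 0.005], [-0.003, 0.004, -1.0]]
ft_force: [0.6, -0.0, 0.5]
opening: 0.005
```

Run:
```python
from h import *
pin("c11")
s=manip.state(); print(s["eef_pos"],toB(s["eef_pos"][:2]),s["ft_force"],s["qd"].round(3))
p,d=camera("side"); cv2.imwrite("pics/s11.png",cv2.resize(p[100:384,100:400,::-1],(634,600),interpolation=cv2.INTER_CUBIC))
```

```text
npix 1463 board c [ 0.0997 -0.0441] h 0.0436 askew(y-axis dx/dy) -0.0005 len 0.2561 res 0.0012 z top 0.0688 world c [ 0.6295 -0.0097]
[0.53415823 0.2689189  0.19013364] [0.02918583 0.24184095] [ 0.21495627 -0.79047006 -0.81972486] [ 0.051  0.034  0.043  0.026  0.005 -0.017  0.028]
```

View pics/c11.png

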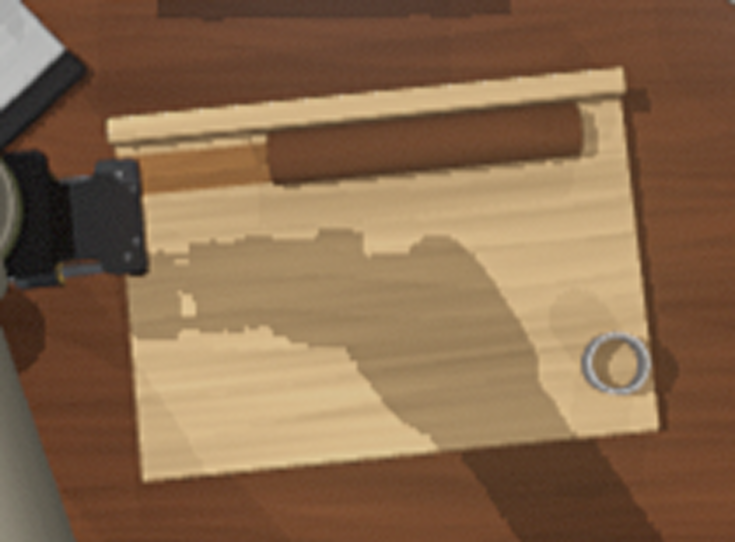

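View pics/s11.png

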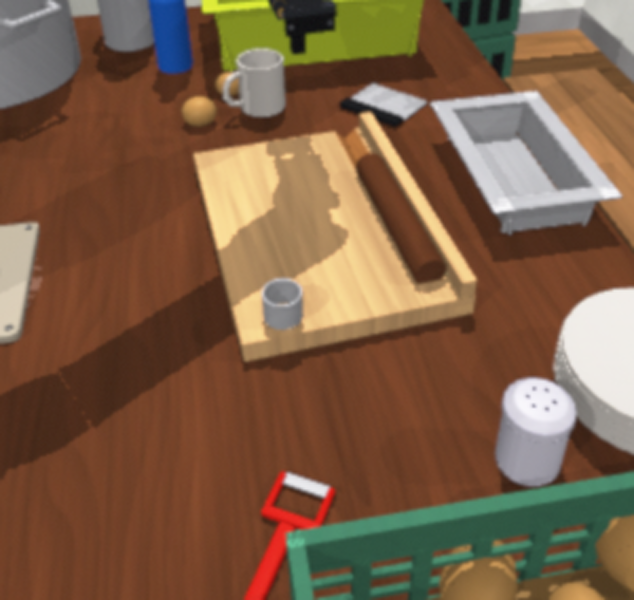

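Request:
send_rows:
  rows:
    - [[0,0,0],[0,0,0],-1]
    - [[0,0,0],[0,0,0],-1]
    - [[0,0,0],[0,0,0],-1]
    - [[0,0,0],[0,0,0],-1]
    - [[0,0,0],[0,0,0],-1]

```text
time_s: 13.65
eef_pos: [0.5352, 0.2652, 0.1881]
orientation: [[-0.996, -0.086, -0.0], [-0.086, 0.996, -0.0], [0.0, -0.0, -1.0]]
ft_force: [-1.6, -0.8, 0.7]
opening: 0.001
```

```bash
python3 -c "
from h import *
pin('c12'); print(manip.sign_off())"
```

```text
npix 1453 board c [ 0.0997 -0.0444] h 0.0436 askew(y-axis dx/dy) -0.0017 len 0.2546 res 0.0012 z top 0.0689 world c [ 0.6296 -0.0101]
the job is handed in; nothing more can be done
None
```

The rolling pin is in the V-groove, home against the closed right-hand end, and the job is handed in after about 14 s. I rolled it about 160 mm across the board with the open fingertips. It started about 0.08 rad askew, and dropping into the groove squared it. I then pushed its left end with the shut fingers until the force rose from about 3 N to 10 N and the arm stalled.

**Pin position (last camera check, board frame):**

| | Measured | Wanted |
|---|---|---|
| x | 99.7 mm | 96–104 mm |
| y | −44.4 mm | −49 to −40 mm |
| height of axis | 43.6 mm | 41.5–47.5 mm |
| skew | about 0.002 rad | under 0.03 rad |

**Other checks:**
- **Half turn:** I did not measure the roll angle directly. I inferred it from the pin's travel: about 120 mm short of the groove, where half a turn needs about 72 mm.
- **Other objects:** The cutter, mug, potatoes, scraper, peeler and shaker look unmoved in the pictures; I judged this by eye.
- **Arm:** It was clear of everything when I handed in.
- **Disagreements:** The camera measured the pin's length as 255 mm instead of 260 mm, and its height about 1 mm low. Both are within the measuring error. No check failed.

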